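# Turn the teal crate against the rack post and park it in its corner

## Task

The small teal crate with the glass jar on it stands with its hand notch to the side. Keeping it flat on the top, turn it a quarter turn by pushing it against the upright steel post, so that the notch faces out of the steel corner (towards the robot), then push it all the way into that corner and press it firmly against the back rail, square and flush with both rails. Do not ram it, keep the jar standing on it, leave the other things alone, and let go.

Things in the scene. Friction and masses are not known exactly. Their poses are not given: they have to be found in the camera images.
- bay: Fixed corner of two plain steel rails, 45 mm high, 10 mm thick. Origin: inside corner, at table height. x points roughly away from the robot. Inner face of the back rail: plane x = 0, from y = 0 to +170 mm. Inner face of the side rail (on the right seen from the robot): plane y = 0, from x = 0 to -150 mm. The crate's place is the inside of this corner (x below 0, y above 0).
- bay_seat (a point): Point on the table where the centre of the crate's underside is when the crate is home: (-75, 75, 0) mm in the bay's frame. The crate, home and turned right, has its axes parallel to the bay's.
- post: Fixed upright round steel post, radius 12.5 mm (black cap 13.5 mm), 136 mm tall, origin at its foot; at x = -175, y = -15.5 mm in the bay's frame, in front of the side rail's open end, its side 3 mm back from that rail's inner face. A crate pushed square-on against it tends to jam at 20 N or more between hand and post; it turns freely when the hand sweeps in an arc round the post.
- crate: Loose closed square teal smooth plastic crate with vent slats, 150 x 150 mm, 60 mm tall, 0.27 to 0.53 kg. Too wide to grasp: it is pushed on its sides, each a flat wall from 0 to 40 mm height. It slides at 1 to 3 N. Origin: centre of its underside. Its own -x face has the hand notch, which at the start faces about -y of the bay (right, seen from the robot).
- crate_front (a point): Middle of the hand notch in the crate's front face: cut from the top edge down to 40 mm above the table, 70 mm wide, 35 mm deep; point at (-75, 0, 50) mm in the crate's frame. The crate starts on the robot's side of the post, its far face up to 6 cm short of it and overlapping it by 1 to 6 cm at the right-hand end. It must turn a quarter turn clockwise seen from above.
- jar: Frosted glass spice jar with a steel cap, radius 21 mm, 82 mm tall, standing loose near the middle of the crate's top (within 7 mm of the middle along each side). Origin: centre of its underside, z axis up.
- ramekin: Bystander: white ceramic ramekin, radius 43 mm, 45 mm tall, well to the left of the bay. Origin at its underside.
- brush: Bystander: shoe brush 170 mm long lying to the right of the side rail. Origin about its middle.
- polish: Bystander: round dark polish tin, radius 32 mm, 55 mm tall, to the right of the post. Origin at its underside.
- spare_jar: Bystander: second frosted jar, radius 23 mm, 86 mm tall, standing on the table to the left of the crate. Origin at its underside.
Things that resemble listed ones, but are neither listed nor needed, are in the scene too. Leave any orange or purple look-alike of the crate alone.

How it is judged:
By the outcome, as a careful person would: the job done as asked, in the order asked, and still so for the second after the job is handed in, with the robot touching nothing.
It also fails if it takes over 72 s, if anything falls off the work surface, if the arm or the gripper's body presses on something with over 40 N, if the wrist force passes 120 N, or if a joint passes its speed limit or range.

## Robot

A 6-joint arm with a two-finger parallel gripper is mounted at the origin on the work surface. World frame = base frame: x ahead of the robot, y to its left, z up, the work surface at z = 0. Lengths are in m, angles in rad, forces in N, time in s.
With the tool pointing down it reaches from about 0.225 to 0.875 m from the base axis. Payload 3.4 kg.
Tool frame: the origin (TCP) lies at the very end of the fingers, on their centre line; the grasp point (between the pads) lies 19 mm behind it (manip.grasp_offset is the distance from the TCP to the grasp point, in m); x points along the fingers, y is the direction in which the jaws open and shut, and the axes are right-handed (so a half turn about x gives the same grasp; the last joint's range is limited). The gripper opens to 85 mm and grips with 20 to 120 N. Pads are 22 mm wide; open, the fingers measure 114 mm over their backs; the gripper's body (76 mm by 85 mm) begins 54 mm behind the grasp point. The pads swing forward as they close: fully open they stand 13 mm farther back than shut.
Start: joints at [-0.121, 0.276, 1.505, -0, 1.361, -0.121], TCP at [0.575, -0, 0.231] pointing down, gripper open.
Joint ranges: [-2.89, 2.89], [-0.75, 2.08], [0.22, 2.7], [-1.18, 4.32], [0.11, 2.71], [-2.7, 2.7]. Speed limits (rad/s): [2.57, 2.57, 3.14, 3.14, 3.14, 3.14].

## Interface

Orientations are given as a unit quaternion [w, x, y, z].
In Python, from rig import manip gives the robot as it stands.
- The arm moves only by the tool step_arm, never from a script. Its argument "increments" is a list of rows, each an object with "grip": the opening, from 0 (shut) to 1 (fully open); "delta_pos": the shift along the world's x, y, z in m, a list of three; "twist": the turn about the world's z in degrees. A call has 1 to 10 rows; each row shifts and turns the commanded pose from where the row before left it; what a row does not reach is not made up. A row lasts 1/12 s, in which the tool goes at most 41.7 mm and 7.16 degrees, less where a joint would pass 70% of its speed; a pose out of reach is approached as far as the arm can. A call with a gripper value outside its range is refused whole. The fingers move at their own pace and stop on an object; "force" is the grip in N (left out, the last holds). Time passes only in rows, so rows that do not move let the fingers close. It gives the time, the measured TCP pose, the force and the opening at its end, in the units of the state.
- manip.get_state(): the state, without advancing time (a new reading comes with each control period).
- manip.get_image(name): name is "scene" or "side" or "wrist"; returns a dict with "img" (384x512x3 uint8, red, green, blue), "fx", "fy", "cx", "cy" (pixels), "rvec" (rotation vector, rad) and "tvec" (3), from world to camera coordinates, as OpenCV has them; the wrist camera has in their place "mount" (4x4, takes a point from camera to tool coordinates, whose origin is the TCP and whose axes are the tool frame's). Camera axes: x right, y down, z forward; pixel columns grow to the right and rows downward; lengths in m; the calibration is good to about 2 mm. A picture is of the moment at which its call begins: read the wrist's pose just before it. There is no depth.
- manip.sign_off(): hands the job in, once; it reports no verdict.
The state is a dict: "clock": time; "qpos": joint angles; "qd": joint speeds; "effort": joint torques, N m; "position": TCP position; "ee_rot": TCP orientation; "contact_force": force on the tool from outside, world axes, zero at the start; "moment": the same for the moment, N m; "width": finger opening in m.
Only numpy, scipy, OpenCV 4.12 (cv2) and the standard library are available. Lean on these libraries where they do the work, as an engineer would, in place of code of your own. Each camera call takes 0.05 s, during which the arm holds its last target. There are 200 camera calls.

## Working session

There is one attempt and no reset: what is moved stays moved. The work goes in short steps, Python scripts to look and compute and a tool call to move; the robot and the scene stay as the last step left them, time stands still between calls to the robot, and variables do not carry over. Pictures are saved under pics/ and viewed, about 8 in all and at most 12, crops included, and the job is handed in when it is done.

Besides the shell and the picture viewer there is one more tool, called as name(argument=value, ...), one argument or row to a line, values as JSON. step_arm: Moves the arm, as the interface text tells. Its arguments: {"type":"object","properties":{"increments":{"type":"array"},"force":{"type":"number"}},"required":["increments"]}

```bash
mkdir -p pics; ls; cat > h.py <<'E'
import numpy as np, cv2
from rig import manip
def grab(n,f=None):
    d=manip.get_image(n)
    if f: cv2.imwrite('pics/'+f,d['img'][:,:,::-1])
    return d
def ray(d,uv):
    R=cv2.Rodrigues(np.array(d['rvec'],float))[0];t=np.array(d['tvec'],float).ravel()
    return -R.T@t, R.T@np.array([(uv[0]-d['cx'])/d['fx'],(uv[1]-d['cy'])/d['fy'],1.])
def plane(d,uv,z):
    o,v=ray(d,uv); return o+v*(z-o[2])/v[2]
def proj(d,P):
    K=np.array([[d['fx'],0,d['cx']],[0,d['fy'],d['cy']],[0,0,1.]])
    return cv2.projectPoints(np.array(P,float).reshape(-1,3),np.array(d['rvec'],float),np.array(d['tvec'],float),K,None)[0].reshape(-1,2)
E
python3 - <<'E'
from h import *
a=grab('scene','scene1.png');b=grab('side','side1.png')
for d in (a,b): print(d['fx'],ray(d,(d['cx'],d['cy'])))
print(manip.get_state())
im=np.vstack([a['img'],b['img']])[:,:,::-1]
E
```

```text
pics
381.3957934677613 (array([1.02333525, 0.38796378, 0.75601754]), array([-0.54158719, -0.3914584 , -0.74393793]))
422.4277798673487 (array([ 0.13391277, -0.85005205,  0.65832095]), array([ 0.33644293,  0.77446765, -0.53572942]))
{'clock': 0.1, 'qpos': array([-1.21008172e-01,  2.76554259e-01,  1.50600099e+00,  2.23139832e-05,
        1.36070208e+00, -1.21022020e-01]), 'qd': array([-0.00074322, -0.00265711, -0.00112958, -0.00060027,  0.00134047,
       -0.00176316]), 'effort': array([ 1.55745878e-03, -4.17697620e+01, -2.46405226e+01, -1.74112388e-04,
        5.80947395e-03,  2.85749664e-07]), 'position': array([5.74534883e-01, 5.44845743e-05, 2.30515587e-01]), 'ee_rot': array([ 0.499534  ,  0.49964072,  0.50047024, -0.50035434]), 'contact_force': array([-0.5070692 ,  1.46083455,  0.3656528 ]), 'moment': array([0.00819861, 0.0250137 , 0.00026158]), 'width': 0.08554844735625061}
```

View pics/scene1.png

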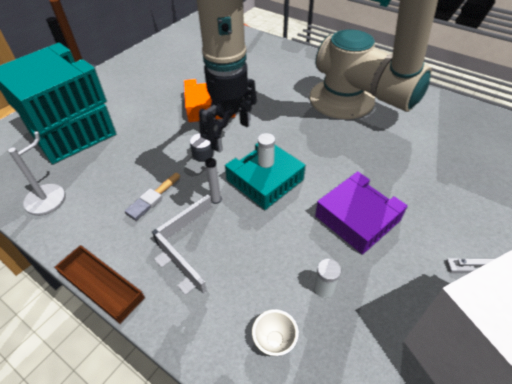

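View pics/side1.png

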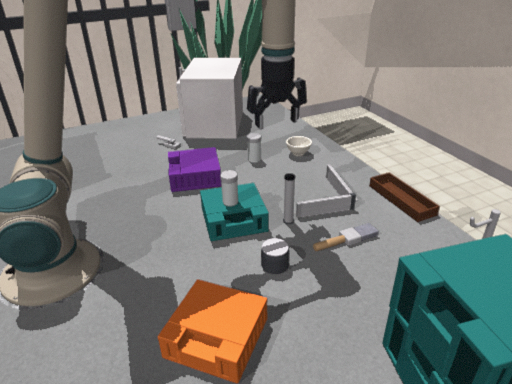

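Scene shows the small teal crate with a jar at (265,172), post foot at (215,200), bay corner at (155,235), and back rail to (203,287). Side shows the crate at (234,210) with its notch facing the side camera (right). Crate candidates: small teal with a jar (265,172), purple (360,210), orange (205,100), and a large teal stack (60,95). Only the first is teal, small and carries the jar. I'll confirm it in an enlarged crop.

```bash
python3 - <<'E'
from h import *
a=cv2.imread('pics/scene1.png');b=cv2.imread('pics/side1.png')
A=cv2.resize(a[125:295,140:320],None,fx=3.3,fy=3.3,interpolation=cv2.INTER_CUBIC)
B=cv2.resize(b[155:275,190:370],None,fx=2.2,fy=2.2,interpolation=cv2.INTER_CUBIC)
A=cv2.resize(a[130:295,145:310],(400,400),interpolation=cv2.INTER_CUBIC)
B=cv2.resize(b[120:285,195:360],(400,400),interpolation=cv2.INTER_CUBIC)
cv2.imwrite('pics/crop1.png',np.hstack([A,B]))
E
```

```text
(no output)
```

View pics/crop1.png

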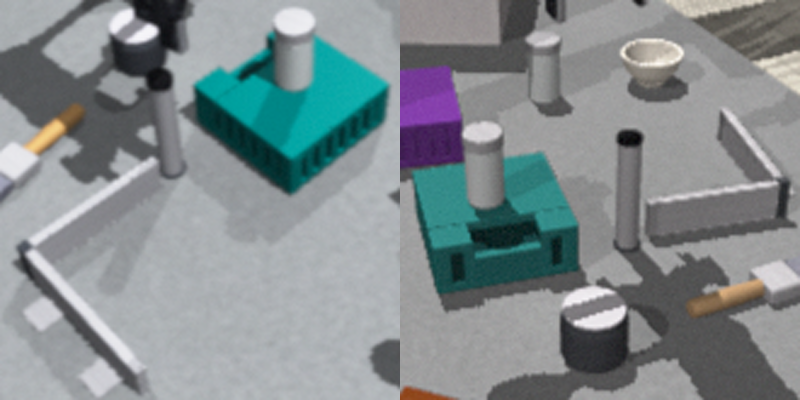

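The crop confirms it: a teal crate with the jar on top and its notch on the right. The post foot is at crop (173,172), and the bay corner is at crop (28,247) in the left half and (782,185) in the right half.

```bash
python3 - <<'E'
from h import *
np.set_printoptions(precision=4,suppress=True)
a=grab('scene');b=grab('side')
s=400/165
S=lambda x,y,z:plane(a,(145+x/s,130+y/s),z)[:2]
D=lambda x,y,z:plane(b,(195+(x-400)/s,120+y/s),z)[:2]
print('post scene foot',S(173,172,0),'cap',S(160,77,.136),'side foot',D(627,244,0),'cap',D(629,137,.136))
for n,p in dict(corner=(28,245),backend=(143,374),sideend=(155,162)).items(): print('S',n,S(*p,.045))
for n,p in dict(corner=(782,183),backend=(722,112),sideend=(648,203)).items(): print('D',n,D(*p,.045))
print('crate top scene',[S(*p,.06) for p in [(197,92),(291,153),(388,90)]],'bot near',S(291,192,0))
print('crate top side',[D(*p,.06) for p in [(432,248),(577,228),(545,153),(415,170)]])
print('jar foot/top S',S(295,22,.142),'D',D(482,133,.142))
# mask-based fit of crate top silhouette
for n,d in (('S',a),('D',b)):
    h=cv2.cvtColor(d['img'],cv2.COLOR_RGB2HSV)
    m=cv2.inRange(h,(80,100,40),(97,255,255))
    c=[k for k in cv2.findContours(m,0,2)[0] if cv2.contourArea(k)>400]
    for k in c:
        x,y,w,hh=cv2.boundingRect(k)
        q=cv2.approxPolyDP(cv2.convexHull(k),3,True)[:,0]
        print(n,(x,y,w,hh),[(tuple(map(int,p)),plane(d,p,.06)[:2].round(3)) for p in q] if w<110 else '')
E
```

```text
post scene foot [ 0.5788 -0.0636] cap [ 0.5746 -0.067 ] side foot [ 0.5748 -0.069 ] cap [ 0.5718 -0.0717]
S corner [ 0.7509 -0.0927]
S backend [0.79   0.0814]
S sideend [ 0.6054 -0.0599]
D corner [ 0.7499 -0.0975]
D backend [0.7789 0.0667]
D sideend [ 0.5998 -0.0673]
crate top scene [array([ 0.5149, -0.0761]), array([0.5287, 0.0533]), array([0.3988, 0.0883])] bot near [0.5302 0.0546]
crate top side [array([ 0.3595, -0.0623]), array([ 0.5024, -0.0943]), array([0.534 , 0.0522]), array([0.3903, 0.0829])]
jar foot/top S [ 0.4423 -0.0011] D [ 0.4384 -0.008 ]
S (225, 143, 80, 67) [((257, 143), array([ 0.393, -0.066])), ((276, 145), array([ 0.37 , -0.019])), ((304, 164), array([0.391, 0.08 ])), ((303, 178), array([0.434, 0.103])), ((265, 209), array([0.569, 0.081])), ((226, 178), array([ 0.543, -0.055])), ((225, 164), array([ 0.505, -0.088]))]
S (0, 42, 116, 122) 
S (332, 30, 42, 21) [((373, 40), array([-0.312, -0.038])), ((369, 47), array([-0.256, -0.029])), ((353, 50), array([-0.205, -0.067])), ((336, 45), array([-0.203, -0.134])), ((332, 38), array([-0.242, -0.17 ])), ((343, 30), array([-0.321, -0.164])), ((357, 30), array([-0.35, -0.12]))]
D (383, 235, 129, 149) 
D (200, 183, 68, 58) [((253, 183), array([0.53 , 0.055])), ((267, 211), array([ 0.506, -0.082])), ((267, 231), array([ 0.471, -0.154])), ((211, 240), array([ 0.343, -0.128])), ((200, 191), array([0.386, 0.08 ]))]
```

step_arm(
  increments=[
    {"grip":1,"delta_pos":[-0.023,0.002,0],"twist":7},
    {"grip":1,"delta_pos":[-0.024,0.002,0],"twist":7},
    {"grip":1,"delta_pos":[-0.024,0.002,0],"twist":7},
    {"grip":1,"delta_pos":[-0.024,0.002,0],"twist":7},
    {"grip":1,"delta_pos":[-0.024,0.002,0],"twist":7},
    {"grip":1,"delta_pos":[-0.024,0.002,0],"twist":7},
    {"grip":1,"delta_pos":[-0.024,0.002,0],"twist":7},
    {"grip":1,"delta_pos":[-0.024,0.002,0],"twist":7},
    {"grip":1,"delta_pos":[-0.023,0.002,0],"twist":7},
    {"grip":1,"delta_pos":[-0.023,0.0,0],"twist":7},
  ],
)

```text
clock: 1.03
position: [0.3366, 0.0183, 0.2311]
ee_rot: [0.697, 0.121, 0.697, -0.12]
contact_force: [-0.3, -0.7, 0.1]
width: 0.0852
```

step_arm(
  increments=[
    {"grip":1,"delta_pos":[0,0,-0.03],"twist":7},
    {"grip":1,"delta_pos":[0,0,-0.036],"twist":1},
    {"grip":1,"delta_pos":[0,0,-0.036],"twist":0},
    {"grip":1,"delta_pos":[0,0,-0.036],"twist":0},
    {"grip":1,"delta_pos":[0,0,-0.036],"twist":0},
    {"grip":1,"delta_pos":[0,0,-0.026],"twist":0},
    {"grip":1,"delta_pos":[0,0,-0.015],"twist":0},
    {"grip":1,"delta_pos":[0,0,0],"twist":0},
    {"grip":1,"delta_pos":[0,0,0],"twist":0},
  ],
)

```text
clock: 1.78
position: [0.3376, 0.018, 0.016]
ee_rot: [0.702, 0.074, 0.704, -0.074]
contact_force: [0.1, -0.1, -0.3]
width: 0.0857
```

step_arm(
  increments=[
    {"grip":1,"delta_pos":[0.006,-0.0013,0],"twist":0},
    {"grip":1,"delta_pos":[0.006,-0.0013,0],"twist":0},
    {"grip":1,"delta_pos":[0.006,-0.0013,0],"twist":0},
    {"grip":1,"delta_pos":[0.004,-0.0008,0],"twist":0},
    {"grip":1,"delta_pos":[0.004,-0.0008,0],"twist":0},
    {"grip":1,"delta_pos":[0.004,-0.0008,0],"twist":0},
    {"grip":1,"delta_pos":[0.004,-0.0008,0],"twist":0},
    {"grip":1,"delta_pos":[0.004,-0.0008,0],"twist":0},
    {"grip":1,"delta_pos":[0.004,-0.0008,0],"twist":0},
    {"grip":1,"delta_pos":[0.004,-0.0008,0],"twist":0},
  ],
)

```text
clock: 2.62
position: [0.3843, 0.0084, 0.0162]
ee_rot: [0.703, 0.074, 0.703, -0.074]
contact_force: [-2.0, 0.4, -1.1]
width: 0.0856
```

```bash
cat >> h.py <<'E'
C=np.array([.747,-.089]);T=np.deg2rad(-12)
def bay(p):
    c,s=np.cos(T),np.sin(T);v=np.array(p)[:2]-C
    return np.array([c*v[0]+s*v[1],-s*v[0]+c*v[1]])*1000
def look(f):
    a=grab('scene');b=grab('side')
    out=[]
    for d,(x,y,w,h) in ((a,(130,110,190,190)),(b,(190,110,190,190))):
        out.append(cv2.resize(d['img'][y:y+h,x:x+w,::-1],(400,400),interpolation=cv2.INTER_CUBIC))
    cv2.imwrite('pics/'+f,np.hstack(out))
    s=manip.get_state();print(s['clock'],s['position'],s['contact_force'],'bay',bay(s['position']))
    return a,b
sc=400/190
def S(a,x,y,z): return plane(a,(130+x/sc,110+y/sc),z)
def D(b,x,y,z): return plane(b,(190+(x-400)/sc,110+y/sc),z)
E
python3 -c "
from h import *
look('l1.png')"
```

```text
2.7167 [0.38606289 0.00806188 0.01641555] [-1.23393024  0.1444994  -0.0843156 ] bay [-373.2300658    19.89779903]
```

View pics/l1.png

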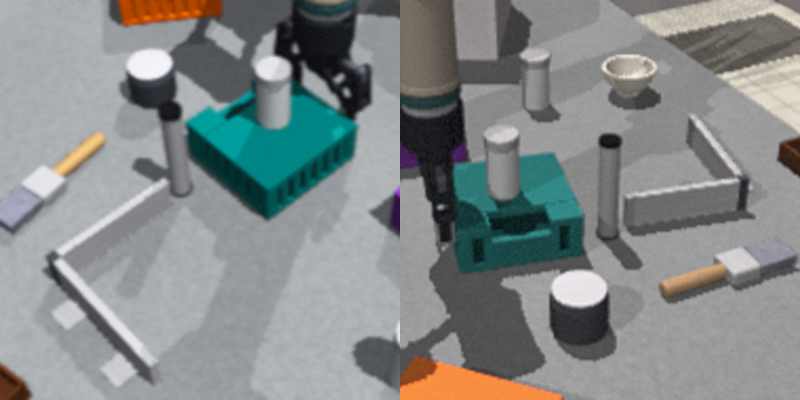

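Picture 4: both fingers are flush on the near face, the crate is still square to the bay, and its far face is about 24 mm short of the post.

step_arm(
  increments=[
    {"grip":1,"delta_pos":[0.003,-0.0006,0],"twist":0},
    {"grip":1,"delta_pos":[0.004,-0.0008,0],"twist":0},
    {"grip":1,"delta_pos":[0.004,-0.0008,0],"twist":0},
    {"grip":1,"delta_pos":[0.004,-0.0008,0],"twist":0},
    {"grip":1,"delta_pos":[0.003,-0.0006,0],"twist":0},
    {"grip":1,"delta_pos":[0.002,-0.0004,0],"twist":0},
    {"grip":1,"delta_pos":[0.001,-0.0002,0],"twist":0},
    {"grip":1,"delta_pos":[0.001,-0.0002,0],"twist":0},
  ],
)

```text
clock: 3.38
position: [0.4055, 0.0042, 0.0163]
ee_rot: [0.703, 0.074, 0.704, -0.074]
contact_force: [-4.2, 1.2, 2.2]
width: 0.0853
```

```bash
cat >> h.py <<'E'
def crate(a,b):
    "crate pose in bay frame by silhouette corners (hull) of the teal mask, side view top + scene view"
    for n,d,(x,y,w,h) in (('S',a,(130,110,190,190)),('D',b,(190,110,190,190))):
        m=cv2.inRange(cv2.cvtColor(d['img'],cv2.COLOR_RGB2HSV),(80,100,30),(97,255,255))
        M=np.zeros_like(m);M[y:y+h,x:x+w]=m[y:y+h,x:x+w]
        k=max(cv2.findContours(M,0,2)[0],key=cv2.contourArea)
        q=cv2.approxPolyDP(cv2.convexHull(k),2.5,True)[:,0]
        print(n,[(tuple(map(int,p)),'top',bay(plane(d,p,.06)).round().tolist(),'bot',bay(plane(d,p,0)).round().tolist()) for p in q])
E
python3 -c "
from h import *
crate(*look('l2.png'))"
```

```text
3.4833 [0.40617111 0.00406379 0.01630663] [-2.10862954  0.59064288 -0.80732303] bay [-352.73001501   20.16781446]
S [((264, 151), 'top', [-343.0, -15.0], 'bot', [-387.0, -61.0]), ((291, 170), 'top', [-344.0, 83.0], 'bot', [-389.0, 45.0]), ((292, 184), 'top', [-311.0, 118.0], 'bot', [-353.0, 83.0]), ((288, 191), 'top', [-288.0, 127.0], 'bot', [-327.0, 93.0]), ((250, 218), 'top', [-167.0, 124.0], 'bot', [-196.0, 90.0]), ((221, 193), 'top', [-166.0, 21.0], 'bot', [-196.0, -23.0]), ((217, 168), 'top', [-212.0, -52.0], 'bot', [-246.0, -101.0])]
D [((269, 182), 'top', [-199.0, 90.0], 'bot', [-174.0, 186.0]), ((284, 210), 'top', [-196.0, -49.0], 'bot', [-171.0, 34.0]), ((283, 229), 'top', [-219.0, -122.0], 'bot', [-197.0, -47.0]), ((227, 237), 'top', [-350.0, -121.0], 'bot', [-341.0, -45.0]), ((223, 188), 'top', [-326.0, 90.0], 'bot', [-315.0, 187.0])]
```

step_arm(
  increments=[
    {"grip":1,"delta_pos":[-0.0117,0.0025,0],"twist":0},
    {"grip":0,"delta_pos":[0,0,0],"twist":0},
    {"grip":0,"delta_pos":[0.003,0.014,0],"twist":0},
    {"grip":0,"delta_pos":[0.003,0.014,0],"twist":0},
    {"grip":0,"delta_pos":[0.003,0.014,0],"twist":0},
    {"grip":0,"delta_pos":[0.003,0.0147,0],"twist":0},
    {"grip":0,"delta_pos":[0,0,0],"twist":0},
    {"grip":0,"delta_pos":[0,0,0],"twist":0},
    {"grip":0,"delta_pos":[0,0,0],"twist":0},
  ],
)

```text
clock: 4.23
position: [0.4063, 0.063, 0.0164]
ee_rot: [0.703, 0.074, 0.703, -0.074]
contact_force: [0.4, -0.5, -0.0]
width: -0.0002
```

```bash
cat > arc.py <<'E'
# rows for an arc of the hand about the post, clockwise, plus k = outward (crate-left) slip allowance
import sys
from h import *
n,step=int(sys.argv[1]),float(sys.argv[2])
s=manip.get_state();p=np.array(s['position'][:2])
c,si=np.cos(T),np.sin(T)
P=C+np.array([[c,-si],[si,c]])@np.array([-.175,-.0155])
v=p-P;print('post',P,'bay hand',bay(p),'rel',v,s['width'],s['contact_force'])
for i in range(n):
    a=-np.deg2rad(step);w=np.array([[np.cos(a),-np.sin(a)],[np.sin(a),np.cos(a)]])@v
    print((w-v).round(4));v=w
E
python3 arc.py 10 2
```

```text
post [ 0.57260154 -0.06777674] bay hand [-364.87474122   77.83255906] rel [-0.16632059  0.1307702 ] -0.0002495285901543241 [ 0.43095394 -0.52133467 -0.03763321]
[0.0047 0.0057]
[0.0049 0.0056]
[0.0051 0.0054]
[0.0052 0.0052]
[0.0054 0.005 ]
[0.0056 0.0048]
[0.0058 0.0046]
[0.0059 0.0044]
[0.0061 0.0042]
[0.0062 0.004 ]
```

```bash
cat > path.py <<'E'
# hand path in bay frame: theta0->theta1 deg, L0->L1 mm, off=dist of hand centre behind post centre along n ; prints world rows
import sys
from h import *
t0,t1,L0,L1,off,n=map(float,sys.argv[1:]);n=int(n)
c,s=np.cos(T),np.sin(T);R=np.array([[c,-s],[s,c]])
P=np.array([-175,-15.5])
def H(th,L):
    th=np.deg2rad(th);return P-off*np.array([np.cos(th),-np.sin(th)])+L*np.array([np.sin(th),np.cos(th)])
p=[C+R@H(t0+(t1-t0)*i/n,L0+(L1-L0)*i/n)/1000 for i in range(n+1)]
st=manip.get_state();print('now',st['position'],bay(st['position']),'start',p[0],'jump',p[0]-st['position'][:2])
print('twist',-(t1-t0)/n)
for i in range(n):print((p[i+1]-p[i]).round(4).tolist())
E
python3 path.py 0 32 93 76 173.5 16
```

```text
now [0.40628095 0.06299346 0.01641614] [-364.87474122   77.83255906] start [0.42222872 0.05926366] jump [ 0.01594777 -0.00372979]
twist -2.0
[0.0043, 0.0041]
[0.0044, 0.004]
[0.0045, 0.0039]
[0.0046, 0.0037]
[0.0047, 0.0036]
[0.0048, 0.0034]
[0.0048, 0.0033]
[0.0049, 0.0031]
[0.005, 0.0029]
[0.0051, 0.0028]
[0.0051, 0.0026]
[0.0052, 0.0025]
[0.0052, 0.0023]
[0.0053, 0.0022]
[0.0053, 0.002]
[0.0054, 0.0018]
```

step_arm(
  increments=[
    {"grip":0,"delta_pos":[0.005,-0.001,0],"twist":0},
    {"grip":0,"delta_pos":[0.004,-0.001,0],"twist":0},
    {"grip":0,"delta_pos":[0.003,-0.0007,0],"twist":0},
    {"grip":0,"delta_pos":[0.004,-0.001,0],"twist":0},
    {"grip":0,"delta_pos":[0.0043,0.0041,0],"twist":-2},
    {"grip":0,"delta_pos":[0.0044,0.004,0],"twist":-2},
    {"grip":0,"delta_pos":[0.0045,0.0039,0],"twist":-2},
    {"grip":0,"delta_pos":[0.0046,0.0037,0],"twist":-2},
    {"grip":0,"delta_pos":[0.0047,0.0036,0],"twist":-2},
    {"grip":0,"delta_pos":[0.0048,0.0034,0],"twist":-2},
  ],
)

```text
clock: 5.07
position: [0.4497, 0.0821, 0.0161]
ee_rot: [0.691, 0.148, 0.692, -0.148]
contact_force: [-1.5, -0.0, -0.2]
width: 0.0001
```

step_arm(
  increments=[
    {"grip":0,"delta_pos":[0.0048,0.0033,0],"twist":-2},
    {"grip":0,"delta_pos":[0.0049,0.0031,0],"twist":-2},
    {"grip":0,"delta_pos":[0.005,0.0029,0],"twist":-2},
    {"grip":0,"delta_pos":[0.0051,0.0028,0],"twist":-2},
    {"grip":0,"delta_pos":[0.0051,0.0026,0],"twist":-2},
    {"grip":0,"delta_pos":[0.0052,0.0025,0],"twist":-2},
    {"grip":0,"delta_pos":[0.0052,0.0023,0],"twist":-2},
  ],
)

```text
clock: 5.65
position: [0.4847, 0.1017, 0.016]
ee_rot: [0.668, 0.231, 0.669, -0.231]
contact_force: [-2.0, 1.2, 0.7]
width: -0.0002
```

```bash
python3 -c "
from h import *
crate(*look('l3.png'))"
```

```text
5.75 [0.48603035 0.10185047 0.01616698] [-0.40694038  0.51121188 -0.21396546] bay [-294.94688004  132.42129176]
S [((267, 153), 'top', [-344.0, -4.0], 'bot', [-388.0, -49.0]), ((287, 192), 'top', [-284.0, 128.0], 'bot', [-323.0, 94.0]), ((285, 207), 'top', [-247.0, 157.0], 'bot', [-283.0, 125.0]), ((229, 221), 'top', [-127.0, 98.0], 'bot', [-152.0, 61.0]), ((221, 199), 'top', [-155.0, 35.0], 'bot', [-183.0, -7.0]), ((217, 164), 'top', [-222.0, -63.0], 'bot', [-255.0, -114.0])]
D [((236, 180), 'top', [-285.0, 123.0], 'bot', [-269.0, 223.0]), ((283, 184), 'top', [-165.0, 70.0], 'bot', [-137.0, 165.0]), ((282, 222), 'top', [-214.0, -96.0], 'bot', [-191.0, -18.0]), ((278, 233), 'top', [-234.0, -134.0], 'bot', [-213.0, -60.0]), ((223, 226), 'top', [-352.0, -77.0], 'bot', [-344.0, 2.0]), ((221, 208), 'top', [-346.0, -2.0], 'bot', [-336.0, 85.0])]
```

View pics/l3.png

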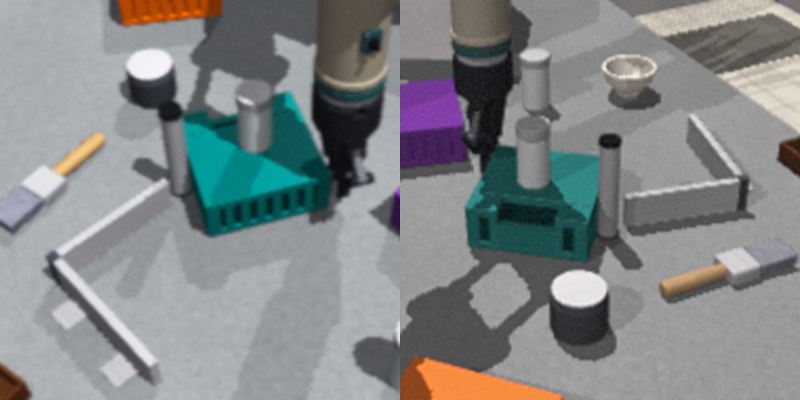

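Picture 5: the crate is turned about 26° against the post, the jar stands, and the post touches the far face near its middle. The crate has slid right along the post, so I'll next push its notch face along the post.

```bash
python3 -c "
from h import *
a=grab('scene');b=grab('side')
print('tin',bay(D(b,580,289,.055)),bay(S(a,150,64,.055)),'spare',bay(D(b,537,60,.086)))
print(manip.get_state()['qpos'], manip.get_state()['position'])
"
```

```text
tin [-251.10770882 -175.64560418] [-250.83624713 -169.36077186] spare [-186.80303437  316.59170233]
[ 6.58608972e-02  3.83009400e-01  1.97183732e+00 -3.54118887e-04
  7.85919197e-01 -8.42393650e-01] [0.48551457 0.10148201 0.01624686]
```

step_arm(
  increments=[
    {"grip":0,"delta_pos":[-0.012,0.009,0.0],"twist":0},
    {"grip":0,"delta_pos":[-0.012,0.009,0.03],"twist":-7},
    {"grip":0,"delta_pos":[-0.019,-0.02,0.035],"twist":-7},
    {"grip":0,"delta_pos":[-0.019,-0.02,0.01],"twist":-7},
    {"grip":0,"delta_pos":[-0.019,-0.02,0],"twist":-7},
    {"grip":0,"delta_pos":[-0.019,-0.02,0],"twist":-7},
    {"grip":0,"delta_pos":[0,-0.026,0],"twist":-7},
    {"grip":0,"delta_pos":[0,-0.026,0],"twist":-7},
    {"grip":0,"delta_pos":[0,-0.026,0],"twist":-7},
    {"grip":0,"delta_pos":[0,-0.026,0],"twist":-7},
  ],
)

```text
clock: 6.68
position: [0.3849, -0.0633, 0.0892]
ee_rot: [0.448, 0.547, 0.448, -0.547]
contact_force: [0.7, -1.0, 0.1]
width: 0.0002
```

step_arm(
  increments=[
    {"grip":0.8,"delta_pos":[0.018,-0.006,0],"twist":-7},
    {"grip":0.8,"delta_pos":[0.018,-0.006,0],"twist":-7},
    {"grip":0.8,"delta_pos":[0.018,-0.006,0],"twist":-7},
    {"grip":0.8,"delta_pos":[0,0,0],"twist":-6},
    {"grip":0.8,"delta_pos":[0,0,-0.03],"twist":0},
    {"grip":0.8,"delta_pos":[0,0,-0.03],"twist":0},
    {"grip":0.8,"delta_pos":[0,0,-0.015],"twist":0},
    {"grip":0.8,"delta_pos":[0,0,0],"twist":0},
  ],
)

```text
clock: 7.35
position: [0.4365, -0.0793, 0.0114]
ee_rot: [-0.308, -0.634, -0.312, 0.637]
contact_force: [-0.9, 0.2, -0.2]
width: 0.0683
```

```bash
python3 -c "
from h import *
crate(*look('l4.png'))
print(manip.get_state()['ee_rot'])"
```

```text
7.45 [ 0.43940215 -0.08036018  0.01401162] [-0.02142454  0.12941697  0.58335091] bay [-302.67242196  -55.50217502]
S [((268, 154), 'top', [-343.0, 1.0], 'bot', [-387.0, -44.0]), ((286, 192), 'top', [-282.0, 126.0], 'bot', [-321.0, 92.0]), ((285, 207), 'top', [-247.0, 157.0], 'bot', [-283.0, 125.0]), ((228, 221), 'top', [-125.0, 96.0], 'bot', [-150.0, 59.0]), ((216, 164), 'top', [-220.0, -65.0], 'bot', [-253.0, -116.0])]
D [((261, 182), 'top', [-220.0, 95.0], 'bot', [-198.0, 192.0]), ((284, 185), 'top', [-163.0, 65.0], 'bot', [-135.0, 159.0]), ((282, 222), 'top', [-214.0, -96.0], 'bot', [-191.0, -18.0]), ((278, 233), 'top', [-234.0, -134.0], 'bot', [-213.0, -60.0]), ((260, 231), 'top', [-272.0, -117.0], 'bot', [-255.0, -41.0])]
[-0.30980432 -0.63518657 -0.31039345  0.63577922]
```

step_arm(
  increments=[
    {"grip":0.8,"delta_pos":[0.0031,0.0039,0],"twist":0},
    {"grip":0.8,"delta_pos":[0.0031,0.0039,0],"twist":0},
    {"grip":0.8,"delta_pos":[0.0031,0.0039,0],"twist":0},
    {"grip":0.8,"delta_pos":[0.0031,0.0039,0],"twist":0},
    {"grip":0.8,"delta_pos":[0.0031,0.0039,0],"twist":0},
    {"grip":0.8,"delta_pos":[0.0031,0.0039,0],"twist":0},
    {"grip":0.8,"delta_pos":[0.0031,0.0039,0],"twist":0},
    {"grip":0.8,"delta_pos":[0.0031,0.0039,0],"twist":0},
    {"grip":0.8,"delta_pos":[0.0031,0.0039,0],"twist":0},
    {"grip":0.8,"delta_pos":[0.0031,0.0039,0],"twist":0},
  ],
)

```text
clock: 8.28
position: [0.4712, -0.0416, 0.014]
ee_rot: [-0.31, -0.635, -0.31, 0.636]
contact_force: [-3.0, -2.3, 4.1]
width: 0.0684
```

step_arm(
  increments=[
    {"grip":0.8,"delta_pos":[0.0031,0.0039,0],"twist":0},
    {"grip":0.8,"delta_pos":[0.0025,0.0031,0],"twist":0},
    {"grip":0.8,"delta_pos":[0.0012,0.0016,0],"twist":0},
    {"grip":0.8,"delta_pos":[0,0,0],"twist":0},
  ],
)

```text
clock: 8.62
position: [0.4785, -0.0327, 0.014]
ee_rot: [0.31, 0.636, 0.31, -0.635]
contact_force: [-1.2, 0.2, 1.2]
width: 0.0685
```

```bash
python3 -c "
from h import *
crate(*look('l5.png'))"
```

```text
8.7167 [ 0.47854436 -0.03272722  0.01396526] [-0.32446151  0.35400104 -0.08261705] bay [-274.28901064   -0.77198353]
S [((273, 165), 'top', [-324.0, 39.0], 'bot', [-366.0, -3.0]), ((293, 207), 'top', [-261.0, 169.0], 'bot', [-298.0, 139.0]), ((291, 221), 'top', [-228.0, 194.0], 'bot', [-263.0, 166.0]), ((234, 236), 'top', [-108.0, 136.0], 'bot', [-132.0, 103.0]), ((221, 198), 'top', [-156.0, 33.0], 'bot', [-185.0, -10.0]), ((218, 177), 'top', [-194.0, -26.0], 'bot', [-226.0, -73.0])]
D [((265, 174), 'top', [-199.0, 135.0], 'bot', [-175.0, 236.0]), ((284, 176), 'top', [-150.0, 111.0], 'bot', [-121.0, 210.0]), ((281, 223), 'top', [-217.0, -99.0], 'bot', [-195.0, -21.0]), ((263, 221), 'top', [-257.0, -81.0], 'bot', [-238.0, -2.0])]
```

View pics/l5.png

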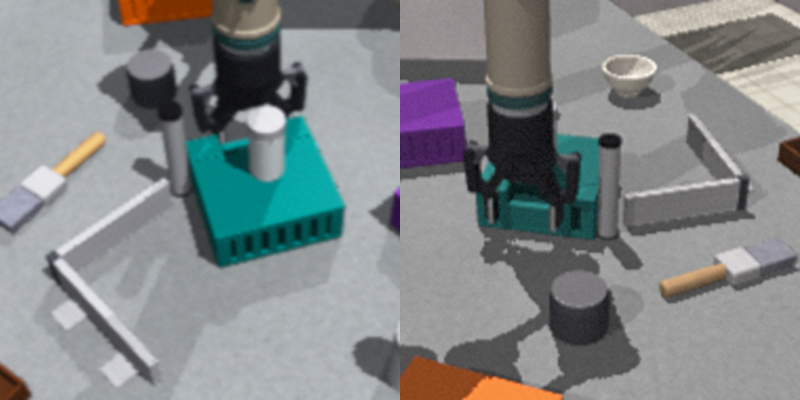

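Picture 6: the crate is still at about 26°, the post now touches nearer the right end of the far face (s≈50 mm), and the jar is fine. Next I'll go back to the near face and sweep on.

step_arm(
  increments=[
    {"grip":0.8,"delta_pos":[-0.012,-0.016,0.0],"twist":0},
    {"grip":0.8,"delta_pos":[-0.012,-0.009,0.03],"twist":0},
    {"grip":0,"delta_pos":[-0.025,0.0,0.045],"twist":7},
    {"grip":0,"delta_pos":[-0.03,0,0],"twist":7},
    {"grip":0,"delta_pos":[-0.01,0.022,0],"twist":7},
    {"grip":0,"delta_pos":[0,0.03,0],"twist":7},
    {"grip":0,"delta_pos":[0,0.03,0],"twist":7},
    {"grip":0,"delta_pos":[0,0.03,0],"twist":7},
    {"grip":0,"delta_pos":[0,0.02,0],"twist":7},
    {"grip":0,"delta_pos":[0,0.0,0],"twist":7},
  ],
)

```text
clock: 9.55
position: [0.3938, 0.077, 0.0805]
ee_rot: [0.574, 0.414, 0.574, -0.412]
contact_force: [0.1, -0.1, -0.5]
width: 0.0001
```

```bash
python3 path.py 26 26 95 95 190 1; python3 path.py 26 90 95 58 173.5 32
```

```text
now [0.39382362 0.07696596 0.08052805] [-379.96489263   88.90971218] start [0.48136734 0.12405996] jump [0.08754372 0.047094  ]
twist -0.0
[0.0, 0.0]
now [0.39382362 0.07696596 0.08052805] [-379.96489263   88.90971218] start [0.49436951 0.11390155] jump [0.10054589 0.03693558]
twist -2.0
[0.0056, 0.0017]
[0.0057, 0.0016]
[0.0057, 0.0014]
[0.0057, 0.0012]
[0.0057, 0.001]
[0.0057, 0.0009]
[0.0057, 0.0007]
[0.0057, 0.0005]
[0.0057, 0.0004]
[0.0057, 0.0002]
[0.0057, 0.0]
[0.0057, -0.0001]
[0.0056, -0.0003]
[0.0056, -0.0004]
[0.0056, -0.0006]
[0.0055, -0.0008]
[0.0055, -0.0009]
[0.0054, -0.0011]
[0.0054, -0.0012]
[0.0053, -0.0014]
[0.0053, -0.0015]
[0.0052, -0.0017]
[0.0052, -0.0018]
[0.0051, -0.0019]
[0.005, -0.0021]
[0.0049, -0.0022]
[0.0049, -0.0023]
[0.0048, -0.0025]
[0.0047, -0.0026]
[0.0046, -0.0027]
[0.0045, -0.0028]
[0.0044, -0.0029]
```

step_arm(
  increments=[
    {"grip":0,"delta_pos":[0.01,0.02,0],"twist":7},
    {"grip":0,"delta_pos":[0.025,0.015,0],"twist":7},
    {"grip":0,"delta_pos":[0.025,0.008,0],"twist":7},
    {"grip":0,"delta_pos":[0.026,0.006,0],"twist":7},
    {"grip":0,"delta_pos":[0,0,-0.03],"twist":6},
    {"grip":0,"delta_pos":[0,0,-0.03],"twist":0},
    {"grip":0,"delta_pos":[0,0,-0.004],"twist":0},
    {"grip":0,"delta_pos":[0.007,-0.0055,0],"twist":0},
    {"grip":0,"delta_pos":[0.004,-0.0031,0],"twist":0},
    {"grip":0,"delta_pos":[0.003,-0.0023,0],"twist":0},
  ],
)

```text
clock: 10.38
position: [0.4954, 0.1117, 0.0178]
ee_rot: [0.669, 0.231, 0.668, -0.23]
contact_force: [-3.0, 4.8, 0.0]
width: -0.0
```

step_arm(
  increments=[
    {"grip":0,"delta_pos":[0.0056,0.0017,0],"twist":-2},
    {"grip":0,"delta_pos":[0.0057,0.0016,0],"twist":-2},
    {"grip":0,"delta_pos":[0.0057,0.0014,0],"twist":-2},
    {"grip":0,"delta_pos":[0.0057,0.0012,0],"twist":-2},
    {"grip":0,"delta_pos":[0.0057,0.001,0],"twist":-2},
    {"grip":0,"delta_pos":[0.0057,0.0009,0],"twist":-2},
    {"grip":0,"delta_pos":[0.0057,0.0007,0],"twist":-2},
    {"grip":0,"delta_pos":[0.0057,0.0005,0],"twist":-2},
    {"grip":0,"delta_pos":[0.0057,0.0004,0],"twist":-2},
    {"grip":0,"delta_pos":[0.0057,0.0002,0],"twist":-2},
  ],
)

```text
clock: 11.22
position: [0.5513, 0.1216, 0.0184]
ee_rot: [0.618, 0.344, 0.618, -0.343]
contact_force: [-2.5, 1.8, 1.1]
width: 0.0
```

```bash
python3 -c "
from h import *
crate(*look('l6.png'))"
```

```text
11.3167 [0.55289442 0.12154466 0.01837551] [0.5932543  1.30173722 1.6601404 ] bay [-233.6386074   165.58693652]
S [((222, 174), 'top', [-208.0, -27.0], 'bot', [-241.0, -74.0]), ((269, 175), 'top', [-292.0, 57.0], 'bot', [-332.0, 17.0]), ((277, 198), 'top', [-253.0, 124.0], 'bot', [-290.0, 90.0]), ((276, 236), 'top', [-175.0, 200.0], 'bot', [-205.0, 172.0]), ((215, 232), 'top', [-85.0, 100.0], 'bot', [-107.0, 63.0]), ((213, 214), 'top', [-113.0, 57.0], 'bot', [-137.0, 17.0])]
D [((254, 171), 'top', [-225.0, 160.0], 'bot', [-204.0, 263.0]), ((284, 176), 'top', [-150.0, 111.0], 'bot', [-121.0, 210.0]), ((282, 219), 'top', [-211.0, -84.0], 'bot', [-188.0, -5.0]), ((276, 225), 'top', [-231.0, -104.0], 'bot', [-210.0, -27.0]), ((231, 207), 'top', [-321.0, -4.0], 'bot', [-309.0, 83.0]), ((230, 190), 'top', [-310.0, 76.0], 'bot', [-296.0, 171.0])]
```

View pics/l6.png

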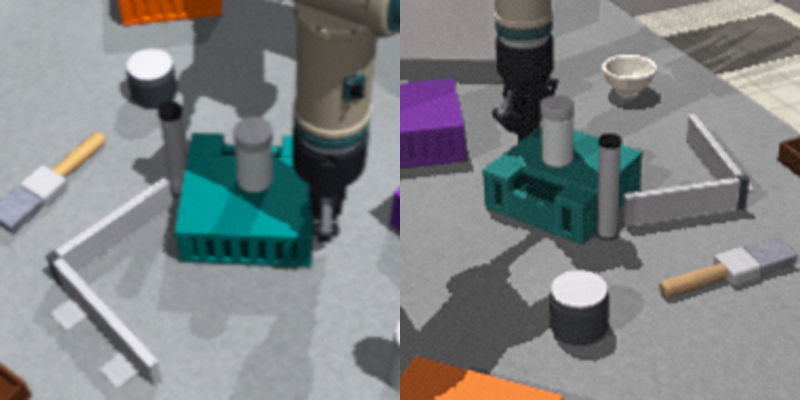

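Picture 7: the crate is at about 48°, the jar stands and the post still touches (s≈28). I'll keep sweeping.

step_arm(
  increments=[
    {"grip":0,"delta_pos":[0.0057,0,0],"twist":-2},
    {"grip":0,"delta_pos":[0.0057,-0.0001,0],"twist":-2},
    {"grip":0,"delta_pos":[0.0056,-0.0003,0],"twist":-2},
    {"grip":0,"delta_pos":[0.0056,-0.0004,0],"twist":-2},
    {"grip":0,"delta_pos":[0.0056,-0.0006,0],"twist":-2},
    {"grip":0,"delta_pos":[0.0055,-0.0008,0],"twist":-2},
    {"grip":0,"delta_pos":[0.0055,-0.0009,0],"twist":-2},
    {"grip":0,"delta_pos":[0.0054,-0.0011,0],"twist":-2},
    {"grip":0,"delta_pos":[0.0054,-0.0012,0],"twist":-2},
    {"grip":0,"delta_pos":[0.0053,-0.0014,0],"twist":-2},
  ],
)

```text
clock: 12.15
position: [0.6065, 0.116, 0.0182]
ee_rot: [0.549, 0.447, 0.549, -0.444]
contact_force: [-1.3, 6.3, 2.3]
width: 0.0003
```

```bash
python3 -c "
from h import *
crate(*look('l7.png'))"
```

```text
12.25 [0.60802061 0.11561769 0.01826876] [-0.22372592  4.74961869  3.13061568] bay [-178.48476436  171.25086752]
S [((227, 172), 'top', [-222.0, -23.0], 'bot', [-256.0, -70.0]), ((235, 173), 'top', [-234.0, -7.0], 'bot', [-269.0, -52.0]), ((257, 212), 'top', [-190.0, 123.0], 'bot', [-221.0, 88.0]), ((263, 239), 'top', [-149.0, 186.0], 'bot', [-177.0, 157.0]), ((258, 247), 'top', [-127.0, 193.0], 'bot', [-153.0, 165.0]), ((202, 225), 'top', [-75.0, 65.0], 'bot', [-97.0, 25.0]), ((200, 212), 'top', [-94.0, 32.0], 'bot', [-117.0, -10.0])]
D [((281, 169), 'top', [-148.0, 152.0], 'bot', [-118.0, 254.0]), ((287, 173), 'top', [-137.0, 125.0], 'bot', [-107.0, 225.0]), ((282, 218), 'top', [-210.0, -80.0], 'bot', [-186.0, -1.0]), ((269, 224), 'top', [-246.0, -96.0], 'bot', [-226.0, -18.0]), ((238, 199), 'top', [-297.0, 27.0], 'bot', [-282.0, 118.0]), ((237, 183), 'top', [-285.0, 106.0], 'bot', [-269.0, 205.0])]
```

step_arm(
  increments=[
    {"grip":0,"delta_pos":[0.0053,-0.0012,0],"twist":-2},
    {"grip":0,"delta_pos":[0.0052,-0.0014,0],"twist":-2},
    {"grip":0,"delta_pos":[0.0052,-0.0015,0],"twist":-2},
    {"grip":0,"delta_pos":[0.0051,-0.0016,0],"twist":-2},
    {"grip":0,"delta_pos":[0.005,-0.0018,0],"twist":-2},
    {"grip":0,"delta_pos":[0.0049,-0.0019,0],"twist":-2},
    {"grip":0,"delta_pos":[0.0049,-0.002,0],"twist":-2},
    {"grip":0,"delta_pos":[0.0048,-0.0022,0],"twist":-2},
    {"grip":0,"delta_pos":[0.0047,-0.0023,0],"twist":-2},
  ],
)

```text
clock: 13.0
position: [0.6511, 0.0993, 0.0181]
ee_rot: [0.473, 0.526, 0.473, -0.525]
contact_force: [-1.2, 5.9, 2.7]
width: -0.0002
```

```bash
python3 -c "
from h import *
crate(*look('l8.png'))"
```

```text
13.1 [0.65279404 0.09901609 0.01816076] [0.66179706 3.77663258 4.79628413] bay [-131.238078    164.32096418]
S [((281, 201), 'top', [-253.0, 137.0], 'bot', [-290.0, 104.0]), ((279, 216), 'top', [-219.0, 166.0], 'bot', [-252.0, 135.0]), ((241, 253), 'top', [-91.0, 179.0], 'bot', [-114.0, 150.0]), ((197, 222), 'top', [-72.0, 50.0], 'bot', [-93.0, 9.0]), ((194, 211), 'top', [-86.0, 20.0], 'bot', [-108.0, -23.0]), ((196, 204), 'top', [-102.0, 6.0], 'bot', [-126.0, -38.0]), ((228, 178), 'top', [-210.0, -6.0], 'bot', [-243.0, -51.0]), ((269, 193), 'top', [-250.0, 100.0], 'bot', [-287.0, 64.0])]
D [((268, 173), 'top', [-189.0, 139.0], 'bot', [-164.0, 240.0]), ((283, 186), 'top', [-167.0, 60.0], 'bot', [-140.0, 154.0]), ((282, 217), 'top', [-208.0, -76.0], 'bot', [-185.0, 4.0]), ((263, 221), 'top', [-257.0, -81.0], 'bot', [-238.0, -2.0]), ((246, 193), 'top', [-271.0, 51.0], 'bot', [-254.0, 143.0]), ((245, 177), 'top', [-257.0, 133.0], 'bot', [-239.0, 234.0])]
```

View pics/l8.png

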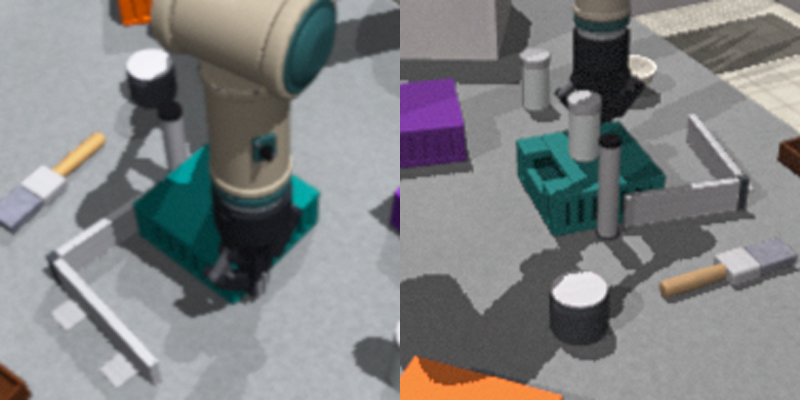

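Picture 8: the crate is at about 84°, with its front-right corner inside the bay at about (-93,9), the notch towards the robot, the jar standing and the crate against the post and rail. I'll push from the notch side with open fingers next.

step_arm(
  increments=[
    {"grip":0,"delta_pos":[0.006,0.029,0],"twist":0},
    {"grip":0,"delta_pos":[-0.02,0.004,0.035],"twist":7},
    {"grip":0,"delta_pos":[-0.028,0.006,0.035],"twist":7},
    {"grip":0,"delta_pos":[-0.035,0.008,0.01],"twist":7},
    {"grip":0,"delta_pos":[-0.035,0.008,0],"twist":7},
    {"grip":0,"delta_pos":[-0.035,0.008,0],"twist":7},
    {"grip":0.85,"delta_pos":[-0.009,-0.029,0],"twist":7},
    {"grip":0.85,"delta_pos":[-0.006,-0.029,0],"twist":7},
    {"grip":0.85,"delta_pos":[-0.006,-0.029,0],"twist":7},
    {"grip":0.85,"delta_pos":[-0.006,-0.029,0],"twist":7},
  ],
)

```text
clock: 13.93
position: [0.4782, 0.0438, 0.0942]
ee_rot: [0.679, 0.197, 0.679, -0.198]
contact_force: [0.0, -0.1, 0.4]
width: 0.0481
```

step_arm(
  increments=[
    {"grip":0.85,"delta_pos":[0,0,0],"twist":7},
    {"grip":0.85,"delta_pos":[0,0,0],"twist":7},
    {"grip":0.85,"delta_pos":[0,0,0],"twist":7},
    {"grip":0.85,"delta_pos":[0,0,-0.03],"twist":0},
    {"grip":0.85,"delta_pos":[0,0,-0.03],"twist":0},
    {"grip":0.85,"delta_pos":[0,0,-0.022],"twist":0},
    {"grip":0.85,"delta_pos":[0,0,0],"twist":0},
  ],
)

```text
clock: 14.52
position: [0.4753, 0.0447, 0.0086]
ee_rot: [0.7, 0.073, 0.706, -0.074]
contact_force: [-0.4, -0.2, -0.6]
width: 0.0728
```

```bash
python3 -c "
from h import *
crate(*look('l9.png'))"
```

```text
14.6167 [0.4786204  0.04478561 0.01165108] [0.75267298 0.11012118 0.06200595] bay [-290.3304519    75.06281703]
S [((235, 172), 'top', [-237.0, -9.0], 'bot', [-272.0, -55.0]), ((281, 201), 'top', [-253.0, 137.0], 'bot', [-290.0, 104.0]), ((280, 215), 'top', [-222.0, 165.0], 'bot', [-256.0, 134.0]), ((241, 253), 'top', [-91.0, 179.0], 'bot', [-114.0, 150.0]), ((200, 224), 'top', [-74.0, 59.0], 'bot', [-95.0, 19.0]), ((194, 212), 'top', [-84.0, 22.0], 'bot', [-106.0, -21.0]), ((196, 204), 'top', [-102.0, 6.0], 'bot', [-126.0, -38.0])]
D [((269, 173), 'top', [-187.0, 138.0], 'bot', [-161.0, 239.0]), ((283, 186), 'top', [-167.0, 60.0], 'bot', [-140.0, 154.0]), ((282, 217), 'top', [-208.0, -76.0], 'bot', [-185.0, 4.0]), ((263, 221), 'top', [-257.0, -81.0], 'bot', [-238.0, -2.0]), ((246, 193), 'top', [-271.0, 51.0], 'bot', [-254.0, 143.0]), ((245, 177), 'top', [-257.0, 133.0], 'bot', [-239.0, 234.0])]
```

step_arm(
  increments=[
    {"grip":0.85,"delta_pos":[0.0049,-0.001,0],"twist":0},
    {"grip":0.85,"delta_pos":[0.0049,-0.001,0],"twist":0},
    {"grip":0.85,"delta_pos":[0.0049,-0.001,0],"twist":0},
    {"grip":0.85,"delta_pos":[0.0039,-0.0008,0],"twist":0},
    {"grip":0.85,"delta_pos":[0.0039,-0.0008,0],"twist":0},
    {"grip":0.85,"delta_pos":[0.0039,-0.0008,0],"twist":0},
    {"grip":0.85,"delta_pos":[0.0039,-0.0008,0],"twist":0},
    {"grip":0.85,"delta_pos":[0.0039,-0.0008,0],"twist":0},
    {"grip":0.85,"delta_pos":[0.0039,-0.0008,0],"twist":0},
    {"grip":0.85,"delta_pos":[0.0039,-0.0008,0],"twist":0},
  ],
)

```text
clock: 15.45
position: [0.5209, 0.0366, 0.0115]
ee_rot: [0.703, 0.074, 0.704, -0.074]
contact_force: [-2.1, -0.0, -1.2]
width: 0.0729
```

```bash
python3 -c "
from h import *
crate(*look('l10.png'))"
```

```text
15.55 [0.52237241 0.03632946 0.01167429] [-0.93414743  0.41376343 -0.7173901 ] bay [-245.77640208   75.88800534]
S [((277, 222), 'top', [-203.0, 174.0], 'bot', [-236.0, 144.0]), ((231, 258), 'top', [-68.0, 174.0], 'bot', [-88.0, 144.0]), ((194, 222), 'top', [-67.0, 46.0], 'bot', [-88.0, 4.0]), ((190, 206), 'top', [-88.0, 2.0], 'bot', [-111.0, -43.0]), ((224, 183), 'top', [-192.0, 0.0], 'bot', [-224.0, -45.0]), ((245, 181), 'top', [-234.0, 31.0], 'bot', [-269.0, -11.0]), ((276, 205), 'top', [-236.0, 138.0], 'bot', [-271.0, 105.0])]
D [((274, 171), 'top', [-170.0, 145.0], 'bot', [-143.0, 247.0]), ((283, 186), 'top', [-167.0, 60.0], 'bot', [-140.0, 154.0]), ((282, 216), 'top', [-207.0, -72.0], 'bot', [-184.0, 8.0]), ((265, 219), 'top', [-250.0, -74.0], 'bot', [-231.0, 6.0]), ((260, 209), 'top', [-252.0, -30.0], 'bot', [-233.0, 54.0]), ((260, 176), 'top', [-215.0, 128.0], 'bot', [-193.0, 228.0])]
```

step_arm(
  increments=[
    {"grip":0.85,"delta_pos":[0.0039,-0.0008,0],"twist":0},
    {"grip":0.85,"delta_pos":[0.0049,-0.001,0],"twist":0},
    {"grip":0.85,"delta_pos":[0.0049,-0.001,0],"twist":0},
    {"grip":0.85,"delta_pos":[0.0049,-0.001,0],"twist":0},
    {"grip":0.85,"delta_pos":[0.0049,-0.001,0],"twist":0},
    {"grip":0.85,"delta_pos":[0.0049,-0.001,0],"twist":0},
    {"grip":0.85,"delta_pos":[0.0049,-0.001,0],"twist":0},
    {"grip":0.85,"delta_pos":[0.0049,-0.001,0],"twist":0},
    {"grip":0.85,"delta_pos":[0.0049,-0.001,0],"twist":0},
    {"grip":0.85,"delta_pos":[0.0049,-0.001,0],"twist":0},
  ],
)

```text
clock: 16.38
position: [0.5697, 0.0267, 0.0117]
ee_rot: [0.703, 0.074, 0.703, -0.074]
contact_force: [-2.0, 0.2, -1.2]
width: 0.0727
```

step_arm(
  increments=[
    {"grip":0.85,"delta_pos":[0.0049,-0.001,0],"twist":0},
    {"grip":0.85,"delta_pos":[0.0049,-0.001,0],"twist":0},
    {"grip":0.85,"delta_pos":[0.0039,-0.0008,0],"twist":0},
    {"grip":0.85,"delta_pos":[0.0039,-0.0008,0],"twist":0},
    {"grip":0.85,"delta_pos":[0.0029,-0.0006,0],"twist":0},
    {"grip":0.85,"delta_pos":[0.002,-0.0004,0],"twist":0},
    {"grip":0.85,"delta_pos":[0.002,-0.0004,0],"twist":0},
  ],
)

```text
clock: 16.97
position: [0.5937, 0.0218, 0.0117]
ee_rot: [0.703, 0.074, 0.703, -0.074]
contact_force: [-3.0, 0.7, 0.6]
width: 0.0721
```

```bash
python3 -c "
from h import *
crate(*look('l11.png'))"
```

```text
17.0667 [0.59428197 0.02174213 0.01178119] [-1.94419564  0.2936357   0.36940252] bay [-172.40535916   76.57028916]
S [((215, 191), 'top', [-160.0, 6.0], 'bot', [-188.0, -39.0]), ((252, 222), 'top', [-162.0, 136.0], 'bot', [-191.0, 102.0]), ((255, 239), 'top', [-136.0, 174.0], 'bot', [-163.0, 144.0]), ((206, 279), 'top', [0.0, 177.0], 'bot', [-15.0, 147.0]), ((169, 240), 'top', [1.0, 47.0], 'bot', [-13.0, 6.0]), ((164, 224), 'top', [-15.0, 3.0], 'bot', [-31.0, -41.0])]
D [((325, 165), 'top', [-17.0, 143.0], 'bot', [25.0, 244.0]), ((343, 187), 'top', [-14.0, 16.0], 'bot', [29.0, 105.0]), ((344, 194), 'top', [-25.0, -17.0], 'bot', [17.0, 69.0]), ((294, 214), 'top', [-177.0, -71.0], 'bot', [-150.0, 9.0]), ((288, 170), 'top', [-130.0, 141.0], 'bot', [-98.0, 243.0])]
```

View pics/l11.png

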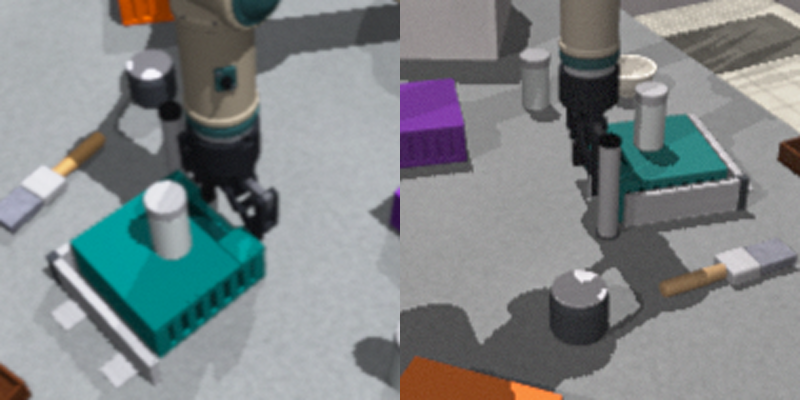

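Picture 9: the crate is square in the corner with the notch towards the robot, about 12–15 mm short of the back rail. I'll go slowly from here and watch the force.

step_arm(
  increments=[
    {"grip":0.85,"delta_pos":[0.002,-0.0004,0],"twist":0},
    {"grip":0.85,"delta_pos":[0.002,-0.0004,0],"twist":0},
    {"grip":0.85,"delta_pos":[0.002,-0.0004,0],"twist":0},
    {"grip":0.85,"delta_pos":[0.0015,-0.0003,0],"twist":0},
    {"grip":0.85,"delta_pos":[0.0015,-0.0003,0],"twist":0},
  ],
)

```text
clock: 17.48
position: [0.6028, 0.02, 0.0118]
ee_rot: [0.703, 0.074, 0.703, -0.074]
contact_force: [-3.0, 0.6, 1.2]
width: 0.072
```

step_arm(
  increments=[
    {"grip":0.85,"delta_pos":[0.001,-0.0002,0],"twist":0},
    {"grip":0.85,"delta_pos":[0.001,-0.0002,0],"twist":0},
    {"grip":0.85,"delta_pos":[0.001,-0.0002,0],"twist":0},
  ],
)

```text
clock: 17.73
position: [0.6057, 0.0194, 0.0118]
ee_rot: [0.703, 0.074, 0.703, -0.074]
contact_force: [-3.5, 0.6, 1.2]
width: 0.0726
```

step_arm(
  increments=[
    {"grip":0.85,"delta_pos":[0.001,-0.0002,0],"twist":0},
    {"grip":0.85,"delta_pos":[0.001,-0.0002,0],"twist":0},
    {"grip":0.85,"delta_pos":[0.001,-0.0002,0],"twist":0},
  ],
)

```text
clock: 17.98
position: [0.6062, 0.0191, 0.0113]
ee_rot: [0.701, 0.074, 0.705, -0.074]
contact_force: [-8.6, 1.1, 2.2]
width: 0.0725
```

step_arm(
  increments=[
    {"grip":0.85,"delta_pos":[-0.006,0.0012,0],"twist":0},
    {"grip":0.85,"delta_pos":[-0.018,0.004,0],"twist":0},
    {"grip":0.85,"delta_pos":[0,0,0.035],"twist":-7},
    {"grip":0.85,"delta_pos":[0.003,0.0145,0.035],"twist":-7},
    {"grip":0.85,"delta_pos":[0.005,0.024,0.02],"twist":-7},
    {"grip":0.85,"delta_pos":[0.005,0.024,0],"twist":-7},
    {"grip":0.85,"delta_pos":[0.005,0.024,0],"twist":-7},
    {"grip":0.85,"delta_pos":[0.0055,0.024,0],"twist":-7},
    {"grip":0.85,"delta_pos":[0.027,-0.006,0],"twist":-7},
    {"grip":0.85,"delta_pos":[0.027,-0.006,0],"twist":-7},
  ],
)

```text
clock: 18.82
position: [0.6636, 0.1247, 0.1027]
ee_rot: [0.587, 0.397, 0.585, -0.395]
contact_force: [0.5, -0.4, -0.8]
width: 0.0727
```

step_arm(
  increments=[
    {"grip":0.85,"delta_pos":[0.027,-0.006,0],"twist":-7},
    {"grip":0.85,"delta_pos":[0.027,-0.005,0],"twist":-7},
    {"grip":0.85,"delta_pos":[0,0,0],"twist":-7},
    {"grip":0.85,"delta_pos":[0,0,0],"twist":-7},
    {"grip":0.85,"delta_pos":[0,0,-0.035],"twist":-6},
    {"grip":0.85,"delta_pos":[0,0,-0.035],"twist":0},
    {"grip":0.85,"delta_pos":[0,0,-0.018],"twist":0},
    {"grip":0.85,"delta_pos":[0,0,0],"twist":0},
  ],
)

```text
clock: 19.48
position: [0.7137, 0.1112, 0.0085]
ee_rot: [-0.444, -0.548, -0.446, 0.552]
contact_force: [-0.3, -0.5, -0.6]
width: 0.0726
```

```bash
python3 -c "
from h import *
crate(*look('l12.png'));s=manip.get_state();print(s['ee_rot'],s['qpos'])"
```

```text
19.5833 [0.71715477 0.1115004  0.01362034] [0.00377226 0.211402   1.14169726] bay [-70.87942099 189.91381146]
S [((192, 205), 'top', [-93.0, 2.0], 'bot', [-116.0, -43.0]), ((215, 234), 'top', [-81.0, 104.0], 'bot', [-103.0, 68.0]), ((219, 249), 'top', [-63.0, 140.0], 'bot', [-84.0, 107.0]), ((207, 279), 'top', [-1.0, 178.0], 'bot', [-16.0, 148.0]), ((159, 231), 'top', [4.0, 12.0], 'bot', [-10.0, -32.0]), ((161, 225), 'top', [-8.0, 1.0], 'bot', [-24.0, -44.0])]
D [((348, 188), 'top', [-3.0, 8.0], 'bot', [41.0, 96.0]), ((348, 193), 'top', [-13.0, -15.0], 'bot', [30.0, 71.0]), ((294, 211), 'top', [-173.0, -59.0], 'bot', [-146.0, 22.0]), ((281, 187), 'top', [-174.0, 57.0], 'bot', [-147.0, 150.0]), ((281, 170), 'top', [-149.0, 146.0], 'bot', [-120.0, 248.0]), ((329, 164), 'top', [-4.0, 145.0], 'bot', [40.0, 247.0])]
[ 0.44530889  0.54990368  0.44467356 -0.54915513] [ 5.85294848e-02  6.55202087e-01  1.42470574e+00 -1.29760314e-04
  1.06030094e+00  2.68051917e-01]
```

step_arm(
  increments=[
    {"grip":0.85,"delta_pos":[-0.001,-0.005,0],"twist":0},
    {"grip":0.85,"delta_pos":[-0.001,-0.005,0],"twist":0},
    {"grip":0.85,"delta_pos":[-0.001,-0.005,0],"twist":0},
    {"grip":0.85,"delta_pos":[-0.0007,-0.0035,0],"twist":0},
    {"grip":0.85,"delta_pos":[-0.0004,-0.002,0],"twist":0},
    {"grip":0.85,"delta_pos":[-0.0004,-0.002,0],"twist":0},
    {"grip":0.85,"delta_pos":[-0.0004,-0.002,0],"twist":0},
    {"grip":0.85,"delta_pos":[-0.0003,-0.0015,0],"twist":0},
  ],
)

```text
clock: 20.25
position: [0.711, 0.0852, 0.0138]
ee_rot: [0.445, 0.55, 0.445, -0.55]
contact_force: [0.2, -0.1, -0.5]
width: 0.0728
```

step_arm(
  increments=[
    {"grip":0.85,"delta_pos":[-0.0003,-0.0015,0],"twist":0},
    {"grip":0.85,"delta_pos":[-0.0003,-0.0015,0],"twist":0},
  ],
)

```text
clock: 20.42
position: [0.7107, 0.0841, 0.0137]
ee_rot: [0.444, 0.55, 0.446, -0.549]
contact_force: [1.1, 8.6, -0.9]
width: 0.0728
```

step_arm(
  increments=[
    {"grip":0.85,"delta_pos":[-0.0003,-0.0015,0],"twist":0},
    {"grip":0.85,"delta_pos":[-0.0003,-0.0015,0],"twist":0},
  ],
)

```text
clock: 20.58
position: [0.7104, 0.0841, 0.0138]
ee_rot: [0.443, 0.552, 0.447, -0.547]
contact_force: [0.8, 14.4, 0.2]
width: 0.0728
```

step_arm(
  increments=[
    {"grip":0.85,"delta_pos":[0.0013,0.006,0],"twist":0},
    {"grip":0.85,"delta_pos":[0.004,0.0185,0],"twist":0},
    {"grip":0.85,"delta_pos":[0,0,0.035],"twist":7},
    {"grip":0.85,"delta_pos":[-0.0135,0.003,0.035],"twist":7},
    {"grip":0.85,"delta_pos":[-0.025,0.005,0.018],"twist":7},
    {"grip":0.85,"delta_pos":[-0.025,0.005,0],"twist":7},
    {"grip":0.85,"delta_pos":[-0.025,0.005,0],"twist":7},
    {"grip":0.85,"delta_pos":[-0.025,0.005,0],"twist":7},
    {"grip":0.85,"delta_pos":[-0.006,-0.027,0],"twist":7},
    {"grip":0.85,"delta_pos":[-0.006,-0.027,0],"twist":7},
  ],
)

```text
clock: 21.42
position: [0.5879, 0.074, 0.102]
ee_rot: [0.652, 0.273, 0.652, -0.273]
contact_force: [0.8, -0.2, 0.5]
width: 0.0726
```

step_arm(
  increments=[
    {"grip":0.85,"delta_pos":[-0.006,-0.027,0],"twist":7},
    {"grip":0.85,"delta_pos":[-0.006,-0.028,0],"twist":7},
    {"grip":0.85,"delta_pos":[0,0,0],"twist":7},
    {"grip":0.85,"delta_pos":[0,0,0],"twist":7},
    {"grip":0.85,"delta_pos":[0,0,-0.035],"twist":6},
    {"grip":0.85,"delta_pos":[0,0,-0.035],"twist":0},
    {"grip":0.85,"delta_pos":[0,0,-0.018],"twist":0},
    {"grip":0.85,"delta_pos":[0,0,0],"twist":0},
  ],
)

```text
clock: 22.08
position: [0.574, 0.018, 0.0097]
ee_rot: [0.7, 0.074, 0.706, -0.074]
contact_force: [-0.3, -0.0, -0.3]
width: 0.0726
```

```bash
python3 -c "
from h import *
s=manip.get_state();print(s['position'],s['ee_rot'],bay(s['position']),s['contact_force'])"
```

```text
[0.57396857 0.01803018 0.00972685] [ 0.70004773  0.07369867  0.70640687 -0.07410146] [-191.50309973   68.71605591] [-0.2628263  -0.02506119 -0.29917674]
```

step_arm(
  increments=[
    {"grip":0.85,"delta_pos":[0.0012,0.006,0],"twist":0},
    {"grip":0.85,"delta_pos":[0.0059,-0.0012,0],"twist":0},
    {"grip":0.85,"delta_pos":[0.0059,-0.0012,0],"twist":0},
    {"grip":0.85,"delta_pos":[0.0059,-0.0012,0],"twist":0},
    {"grip":0.85,"delta_pos":[0.0039,-0.0008,0],"twist":0},
    {"grip":0.85,"delta_pos":[0.002,-0.0004,0],"twist":0},
    {"grip":0.85,"delta_pos":[0.0015,-0.0003,0],"twist":0},
    {"grip":0.85,"delta_pos":[0.0015,-0.0003,0],"twist":0},
    {"grip":0.85,"delta_pos":[0.0015,-0.0003,0],"twist":0},
  ],
)

```text
clock: 22.83
position: [0.6068, 0.0183, 0.0137]
ee_rot: [0.703, 0.074, 0.703, -0.074]
contact_force: [-0.5, 0.1, 0.5]
width: 0.0724
```

step_arm(
  increments=[
    {"grip":0.85,"delta_pos":[0.0015,-0.0003,0],"twist":0},
    {"grip":0.85,"delta_pos":[0.0015,-0.0003,0],"twist":0},
  ],
)

```text
clock: 23.0
position: [0.607, 0.0184, 0.0133]
ee_rot: [0.701, 0.074, 0.705, -0.074]
contact_force: [-8.4, 3.3, 4.9]
width: 0.0727
```

step_arm(
  increments=[
    {"grip":0.85,"delta_pos":[0.0015,-0.0003,0],"twist":0},
    {"grip":0.85,"delta_pos":[0.0015,-0.0003,0],"twist":0},
  ],
)

```text
clock: 23.17
position: [0.6069, 0.0184, 0.013]
ee_rot: [0.699, 0.074, 0.708, -0.073]
contact_force: [-13.1, 3.8, 9.9]
width: 0.0725
```

step_arm(
  increments=[
    {"grip":0.85,"delta_pos":[0.0015,-0.0003,0.0005],"twist":0},
    {"grip":0.85,"delta_pos":[0.0015,-0.0003,0.0005],"twist":0},
    {"grip":0.85,"delta_pos":[0.0015,-0.0003,0.0005],"twist":0},
  ],
)

```text
clock: 23.42
position: [0.6066, 0.0181, 0.0133]
ee_rot: [0.695, 0.073, 0.711, -0.073]
contact_force: [-19.3, 4.2, 5.7]
width: 0.0722
```

step_arm(
  increments=[
    {"grip":0.85,"delta_pos":[0.001,-0.0002,0.0005],"twist":0},
    {"grip":0.85,"delta_pos":[0.001,-0.0002,0],"twist":0},
    {"grip":0.85,"delta_pos":[0,0,0],"twist":0},
    {"grip":0.85,"delta_pos":[0,0,0],"twist":0},
  ],
)

```text
clock: 23.75
position: [0.6065, 0.018, 0.0133]
ee_rot: [0.694, 0.073, 0.713, -0.073]
contact_force: [-20.0, 4.4, 7.4]
width: 0.0727
```

Pressed at 20 N. Now I'll ease off, back away, lift and check.

step_arm(
  increments=[
    {"grip":0.85,"delta_pos":[-0.004,0.0008,0],"twist":0},
    {"grip":0.85,"delta_pos":[-0.005,0.001,0],"twist":0},
    {"grip":0.85,"delta_pos":[-0.01,0.002,0],"twist":0},
    {"grip":0.85,"delta_pos":[-0.03,0.006,0],"twist":0},
    {"grip":0.85,"delta_pos":[-0.035,0.007,0.02],"twist":0},
    {"grip":0.85,"delta_pos":[-0.035,0.007,0.035],"twist":0},
    {"grip":0.85,"delta_pos":[-0.035,0.007,0.035],"twist":0},
    {"grip":0.85,"delta_pos":[-0.03,0.006,0.035],"twist":0},
    {"grip":0.85,"delta_pos":[-0.02,0.004,0.03],"twist":0},
    {"grip":0.85,"delta_pos":[0,0,0],"twist":0},
  ],
)

```text
clock: 24.58
position: [0.4297, 0.0544, 0.1608]
ee_rot: [0.707, 0.074, 0.7, -0.073]
contact_force: [1.0, -0.1, -1.0]
width: 0.0725
```

```bash
python3 -c "
from h import *
crate(*look('l13.png'))"
```

```text
24.6833 [0.43135489 0.05371803 0.15725057] [ 0.85003595 -0.80178797 -0.4404895 ] bay [-338.42025274   73.97299112]
S [((210, 193), 'top', [-147.0, 2.0], 'bot', [-175.0, -43.0]), ((250, 229), 'top', [-146.0, 147.0], 'bot', [-174.0, 114.0]), ((250, 244), 'top', [-120.0, 176.0], 'bot', [-145.0, 146.0]), ((204, 279), 'top', [3.0, 174.0], 'bot', [-11.0, 144.0]), ((158, 228), 'top', [1.0, 3.0], 'bot', [-13.0, -41.0])]
D [((349, 188), 'top', [-1.0, 7.0], 'bot', [44.0, 96.0]), ((349, 193), 'top', [-10.0, -15.0], 'bot', [33.0, 70.0]), ((294, 211), 'top', [-173.0, -59.0], 'bot', [-146.0, 22.0]), ((281, 186), 'top', [-173.0, 62.0], 'bot', [-146.0, 155.0]), ((281, 170), 'top', [-149.0, 146.0], 'bot', [-120.0, 248.0]), ((329, 164), 'top', [-4.0, 145.0], 'bot', [40.0, 247.0])]
```

View pics/l13.png

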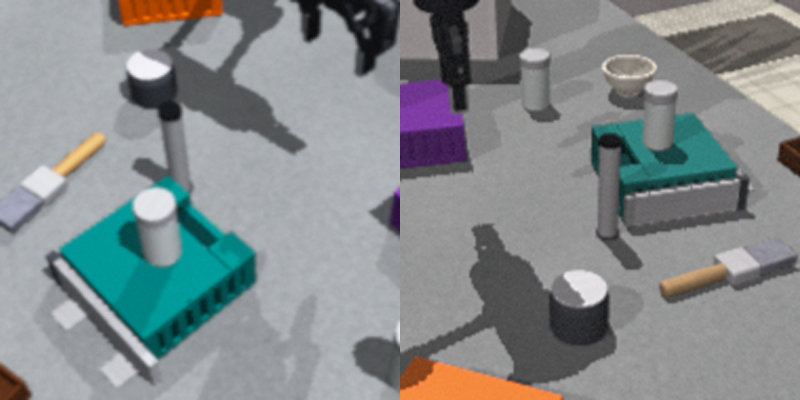

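Picture 10: the crate is flush with both rails (top corners about (-147,2), (-146,147) and (1,3) mm), the notch faces the robot, the jar stands, the other things look unmoved, and the gripper is clear.

```bash
python3 -c "
from rig import manip
print(manip.sign_off())"
```

```text
the job is handed in; nothing more can be done
None
```

The crate is home in the steel corner, with its notch towards the robot and the jar still standing on it. I handed the job in at about 25 s on the robot's clock.

**What I did:**
- I pushed the crate up to the post and swept it round clockwise in two arcs. Between them I pushed the notch face once, to slide the crate back along the post.
- I then pushed it into the bay with open fingers and pressed it against the side rail at about 14 N. Last, I pressed it against the back rail at about 20 N and backed away.

**Last checks:**
- **Position:** the camera puts the crate's top corners within about 3 mm of home, which is about as fine as the calibration allows. The hand came to a hard stop against both rails.
- **Forces:** the highest wrist force I read was about 22 N.
- **Other things:** the tin, brush, spare jar and ramekin looked unmoved in the pictures; I did not measure them again.
- **Disagreement:** some points taken at table height came out 4–6 mm off the ones at the crate's top. I put this down to rough pixel edges, because the hard stops agree with the crate being home.

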